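Fetch the microscope lens from behind the flux bottles

TASK

The spare microscope lens in the white caddy is hemmed in by three bottles. First clear all three bottles out onto the blue side mat, then fetch the lens and set it upright in the orange dish, and only after that put every bottle back in the caddy on the very spot where that bottle stood at the start. Keep everything upright, set things down rather than drop them, and do not disturb the phone, the screwdriver or the tip cleaner.

Things in the scene. Friction and masses are not known exactly. Their poses are not given: they have to be found in the camera images.
- amber_mid (a point): Amber bottle with a black cap: loose upright round bottle, 108 mm tall: body 42 mm diameter up to 66 mm high with a paper label band, and a straight screw cap 34 mm diameter over its top 36 mm. Stands in the caddy at the start. This point is at its centre, 54 mm above its underside; z runs up its axis. About 120 g.
- white_mid (a point): White bottle with a red cap: loose upright round bottle, 108 mm tall: body 42 mm diameter up to 66 mm high with a paper label band, and a straight screw cap 34 mm diameter over its top 36 mm. Stands in the caddy at the start. This point is at its centre, 54 mm above its underside; z runs up its axis. About 120 g.
- green_mid (a point): Green bottle with a yellow cap: loose upright round bottle, 108 mm tall: body 42 mm diameter up to 66 mm high with a paper label band, and a straight screw cap 34 mm diameter over its top 36 mm. Stands in the caddy at the start. This point is at its centre, 54 mm above its underside; z runs up its axis. About 120 g.
- lens_mid (a point): Microscope lens: loose black upright cylinder, 42 mm diameter, 42 mm tall, with a steel band and a blue glass disc on top, about 130 g. At the start it stands in the caddy about 12 mm from its back wall, with one bottle in front of it and one on either side about 15 mm away. This point is at its centre, 21 mm above its underside; z runs up its axis.
- caddy: Fixed caddy with a grey floor 5 mm thick, and white walls 45 mm high (from the bench) and 5 mm thick at the back (+x) and both sides (+y, -y), the front (-x) open. 160 mm (x) by 210 mm (y) outside. Origin: centre of its underside, on the bench. Its yaw varies by up to 0.4 rad.
- side_mat: Fixed blue mat, 200 by 200 mm, 3 mm thick, where the bottles wait. Origin: centre of its underside, on the bench.
- dish: Fixed orange round dish: outside 72 mm diameter, 11 mm high; inside 64 mm diameter, its floor 5 mm above the bench. Origin: centre of its underside, on the bench.
- phone: Bystander: black phone with a dark red screen lying flat, 150 (x) by 72 (y) by 8 mm. Origin: centre of its underside.
- screwdriver_grip (a point): Bystander: screwdriver with a red handle lying on the bench, under 230 mm long. This point is in the middle of its handle.
- tip_cleaner: Bystander: dark steel pot with brass filling, 60 mm diameter, 30 mm high. Origin: centre of its underside.

How it is judged:
On the way, in this order (a step that is already met when the one before it is completed fails the run):
1. all three bottles stand released on the side mat (x of amber_mid in the frame of side_mat between -0.1 and 0.1 m and y of amber_mid in the frame of side_mat between -0.1 and 0.1 m and z of amber_mid in the frame of side_mat between 0.05 and 0.065 m and angle between each of amber_mid, white_mid, green_mid's own z axis and vertical below 0.15 rad and contact force between the fingers and amber below 0.1 N and x of white_mid in the frame of side_mat between -0.1 and 0.1 m and y of white_mid in the frame of side_mat between -0.1 and 0.1 m and z of white_mid in the frame of side_mat between 0.05 and 0.065 m and contact force between the fingers and white below 0.1 N and x of green_mid in the frame of side_mat between -0.1 and 0.1 m and y of green_mid in the frame of side_mat between -0.1 and 0.1 m and z of green_mid in the frame of side_mat between 0.05 and 0.065 m and contact force between the fingers and green below 0.1 N), for 0.2 s.
2. the lens stands released in the dish while the bottles still wait on the mat (all of step 1 and horizontal distance between lens_mid and dish below 0.012 m and z of lens_mid in the frame of dish between 0.021 and 0.031 m and angle between lens_mid's own z axis and vertical below 0.1 rad and contact force between the fingers and lens below 0.1 N), for 0.2 s.
At the end, for the whole second after the job is handed in: The lens stands upright in the dish, within 12 mm of its centre; every bottle stands upright within 15 mm of where it stood at the start; all released and at rest (horizontal distance between lens_mid and dish below 0.012 m and z of lens_mid in the frame of dish between 0.021 and 0.031 m and angle between lens_mid's own z axis and vertical below 0.1 rad and contact force between the fingers and lens below 0.1 N and distance of each of amber_mid, white_mid, green_mid from where it was at the start of the episode below 0.015 m and angle between each of amber_mid, white_mid, green_mid's own z axis and vertical below 0.15 rad and linear speed of each of amber, white, green, lens below 0.02 m/s); the robot touches nothing.
It fails at once if the phone, the screwdriver or the tip cleaner is moved by more than 20 mm (distance of any of phone, screwdriver_grip, tip_cleaner from where it was at the start of the episode above 0.02 m).
It fails at once if a bottle or the lens is tipped over (leans more than 40 degrees) (angle between any of amber_mid, white_mid, green_mid, lens_mid's own z axis and vertical above 0.7 rad).
It fails at once if a bottle or the lens is dropped (loose in the air more than 25 mm up) ((height (world z) of amber_mid above 0.084 m and contact force between each of the arm, the fingers and amber below 0.01 N) or (height (world z) of white_mid above 0.084 m and contact force between each of the arm, the fingers and white below 0.01 N) or (height (world z) of green_mid above 0.084 m and contact force between each of the arm, the fingers and green below 0.01 N) or (height (world z) of lens_mid above 0.051 m and contact force between each of the arm, the fingers and lens below 0.01 N)).
It also fails if it takes over 144 s, if anything falls off the work surface, if the arm or the gripper's body presses on something with over 40 N, if the wrist force passes 120 N, or if a joint passes its speed limit or range.

ROBOT

A 6-joint arm with a two-finger parallel gripper is mounted at the origin on the work surface. World frame = base frame: x ahead of the robot, y to its left, z up, the work surface at z = 0. Lengths are in m, angles in rad, forces in N, time in s.
With the tool pointing down it reaches from about 0.425 to 0.95 m from the base axis. Payload 3.5 kg.
Tool frame: the origin (TCP) lies on the centre line of the jaws, within the pads' length; the fingertips stand 14 mm ahead of it and the grasp point (between the pads) lies 5 mm behind it (ctrl.finger_overhang is the distance from the TCP to the fingertips, in m); z points along the fingers, y is the line along which they close (so a half turn about z gives the same grasp; the last joint's range is limited). The gripper opens to 85 mm and grips with 20 to 120 N. Pads are 22 mm wide; open, the fingers measure 114 mm over their backs; the gripper's body (76 mm by 85 mm) begins 54 mm behind the grasp point. The pads swing forward as they close: fully open they stand 13 mm farther back than shut.
Start: joints at [0.972, 0.286, 1.577, -0, 1.279, -0.15], TCP at [0.293, 0.608, 0.245] pointing down, gripper open.
Joint ranges: [-2.77, 2.77], [-0.9, 2.22], [0.21, 2.48], [-1.53, 4.67], [0.24, 2.81], [-2.84, 2.84]. Speed limits (rad/s): [2.79, 2.79, 3.14, 3.14, 3.14, 3.14].

INTERFACE

Orientations are given as a unit quaternion [x, y, z, w].
In Python, from plant import ctrl gives the robot as it stands.
- The arm moves only by the tool send_rows, never from a script. Its argument "moves" is text: rows parted by semicolons, each of 7 numbers parted by spaces: the turn, a rotation vector about the tool's x, y, z in units of 360 degrees (1.0 is 360 degrees), then the shift along the tool's x, y, z in units of 20 cm (1.0 is 20 cm), then the gripper's target within -1 to 1 (fully open at 1, half-way at 0, shut at -1). A call has 1 to 12 rows; each row is the pose to reach, as a shift and turn from the pose commanded when the call began, along the tool's axes at that moment, turning the shorter way round; what a row does not reach only later rows make up. A row lasts 1/8 s, in which the tool goes at most 62.5 mm and 10.7 degrees, less where a joint would pass 70% of its speed; a pose out of reach is approached as far as the arm can. A call with a number of a shift or a turn outside -1 to 1 is refused whole. A call with a gripper value outside its range is refused whole. The fingers move at their own pace and stop on an object; "newtons" is the grip in N (left out, the last holds). Time passes only in rows, so rows that repeat a pose let the fingers close. It gives the time, the measured TCP pose, the force, the opening and the grip force at its end, in the units of the state.
- ctrl.get_state(): the state, without advancing time (a new reading comes with each control period).
- ctrl.read_camera(name): name is "scene" or "top" or "wrist"; returns a dict with "image" (384x512x3 uint8, red, green, blue), "fovy" (degrees; the focal length in pixels is half the picture's height over the tangent of half this angle, whatever the lens; pixels are square), "cx", "cy" (the principal point, pixels), "distortion" ([k1, k2, p1, p2, k3] as OpenCV has them; the pictures are not rectified), "extrinsics" (4x4, takes a point from camera to world coordinates). Camera axes: x right, y up, looking along -z (the intrinsics and any distortion apply to the point x, -y, -z); pixel columns grow to the right and rows downward; lengths in m; the calibration is good to about 2 mm. A picture is of the moment at which its call begins. There is no depth.
- ctrl.sign_off(): hands the job in; it is judged then, once.
The state is a dict: "time": time; "qpos": joint angles; "dq": joint speeds; "joint_efforts": joint torques, N m; "eef_pos": TCP position; "tcp_rot": TCP orientation; "contact_force": force on the tool from outside, world axes, zero at the start; "wrist_torque": the same for the moment, N m; "opening": opening from 0.0 (shut) to 1.0 (fully open); "finger_force": force on a finger pad.
Only numpy, scipy, OpenCV 4.12 (cv2) and the standard library are available. Lean on these libraries where they do the work, as an engineer would, in place of code of your own. Each camera call takes 0.05 s, during which the arm holds its last target. There are 200 camera calls.

## Working session

There is one attempt and no reset: what is moved stays moved. The work goes in short steps, Python scripts to look and compute and a tool call to move; the robot and the scene stay as the last step left them, time stands still between calls to the robot, and variables do not carry over. Pictures are saved under pics/ and viewed, at most 14 in all, crops included, and the job is handed in when it is done.

Besides the shell and the picture viewer there is one more tool, called after "Call:" as name(argument=value, ...), one argument or row to a line, values as JSON. send_rows: Moves the arm, as the interface text tells. Its arguments: {"type":"object","properties":{"moves":{"type":"string"},"newtons":{"type":"number"}},"required":["moves"]}

```bash
ls; mkdir -p pics; cat > h.py <<'E'
import numpy as np, cv2
from plant import ctrl
def cam(n,f=None):
    c=ctrl.read_camera(n)
    if f: cv2.imwrite('pics/'+f,cv2.cvtColor(c['image'],cv2.COLOR_RGB2BGR))
    return c
def K(c):
    f=c['image'].shape[0]/2/np.tan(np.radians(c['fovy'])/2)
    return np.array([[f,0,c['cx']],[0,f,c['cy']],[0,0,1.]])
def ray(c,uv):
    p=cv2.undistortPoints(np.array(uv,float).reshape(-1,1,2),K(c),np.array(c['distortion'],float)).reshape(-1,2)
    E=np.array(c['extrinsics']); d=np.c_[p[:,0],-p[:,1],-np.ones(len(p))]@E[:3,:3].T
    return E[:3,3],d
def atz(c,uv,z):
    o,d=ray(c,uv); return o+d*((z-o[2])/d[:,2])[:,None]
def proj(c,P):
    E=np.array(c['extrinsics']); p=(np.array(P,float).reshape(-1,3)-E[:3,3])@E[:3,:3]
    q=p*[1,-1,-1]
    return cv2.projectPoints(q,np.zeros(3),np.zeros(3),K(c),np.array(c['distortion'],float))[0].reshape(-1,2)
def tri(views):
    A=np.zeros((3,3));b=np.zeros(3)
    for c,uv in views:
        o,d=ray(c,[uv]);d=d[0]/np.linalg.norm(d[0]);M=np.eye(3)-np.outer(d,d);A+=M;b+=M@o
    return np.linalg.solve(A,b)
E
python3 - <<'E'
from h import *
import pickle
D={}
for n in('scene','top','wrist'):
    D[n]=cam(n,n+'0.png'); print(n,D[n]['fovy'],np.round(D[n]['extrinsics'],3).tolist())
pickle.dump(D,open('c0.pkl','wb'))
s=ctrl.get_state();print(s)
a=np.hstack([D['scene']['image'],D['top']['image']])
E
```

```text
pics
scene 53.68735819701566 [[-0.698, -0.446, 0.56, 1.169], [0.716, -0.425, 0.554, 0.522], [-0.01, 0.788, 0.616, 0.674], [0.0, 0.0, 0.0, 1.0]]
top 56.675164571833506 [[-0.019, 0.985, -0.173, 0.463], [-1.0, -0.021, -0.009, -0.028], [-0.013, 0.173, 0.985, 1.032], [0.0, 0.0, 0.0, 1.0]]
wrist 71.14732788248315 [[0.435, -0.865, -0.249, 0.229], [0.901, 0.417, 0.123, 0.64], [-0.002, -0.278, 0.961, 0.373], [0.0, 0.0, 0.0, 1.0]]
{'time': 0.15, 'qpos': array([ 9.72044776e-01,  2.87005789e-01,  1.57785086e+00,  1.63225944e-05,
        1.27863792e+00, -1.49984534e-01]), 'dq': array([-0.00040695, -0.00206953, -0.00437077,  0.00124076, -0.00018508,
       -0.00045945]), 'joint_efforts': array([ 9.62282757e-04, -4.06606150e+01, -2.93141502e+01, -1.10049955e-04,
        3.96467032e-03, -2.13647928e-05]), 'eef_pos': array([0.29252912, 0.60776672, 0.24423035]), 'tcp_rot': array([ 2.22507566e-01,  9.74930499e-01, -8.82235996e-04, -3.55022414e-04]), 'contact_force': array([-0.1118064 ,  0.83327037, -0.80616435]), 'wrist_torque': array([0.03151101, 0.0183922 , 0.04592018]), 'finger_force': 0.0, 'opening': 0.999070805468895}
```

View pics/scene0.png

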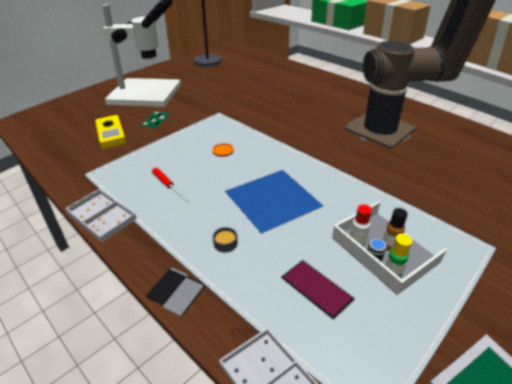

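View pics/top0.png

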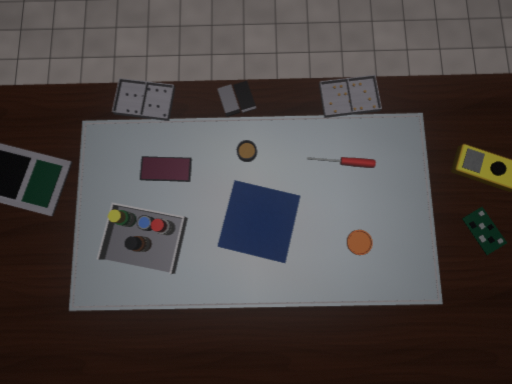

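Scene: the caddy is at about (390,250) with the red, amber and green bottles around the blue lens, the mat at (273,200) and the dish at (222,150). Top: caddy (143,238), mat (260,221), dish (359,242), phone (165,169), cleaner (247,151), screwdriver (345,161). I'll zoom in for cap tops and corners.

```bash
python3 - <<'E'
import pickle,cv2,numpy as np
D=pickle.load(open('c0.pkl','rb'))
def crop(n,x,y,w,h,s):
    return cv2.resize(cv2.cvtColor(D[n]['image'][y:y+h,x:x+w],cv2.COLOR_RGB2BGR),None,fx=s,fy=s,interpolation=cv2.INTER_CUBIC)
a=crop('top',90,195,100,80,7); b=crop('scene',325,190,125,105,6)
def grid(im,x,y,s,st=10):
    for i in range(0,im.shape[1],s*st):
        cv2.putText(im,str(x+i//s),(i,10),0,.38,(0,0,255),1);cv2.line(im,(i,0),(i,im.shape[0]),(0,160,0),1)
    for i in range(0,im.shape[0],s*st):
        cv2.putText(im,str(y+i//s),(0,i+10),0,.38,(0,0,255),1);cv2.line(im,(0,i),(im.shape[1],i),(0,160,0),1)
grid(a,90,195,7);grid(b,325,190,6)
cv2.imwrite('pics/topc.png',a);cv2.imwrite('pics/scc.png',b)
E
```

```text
(no output)
```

View pics/topc.png

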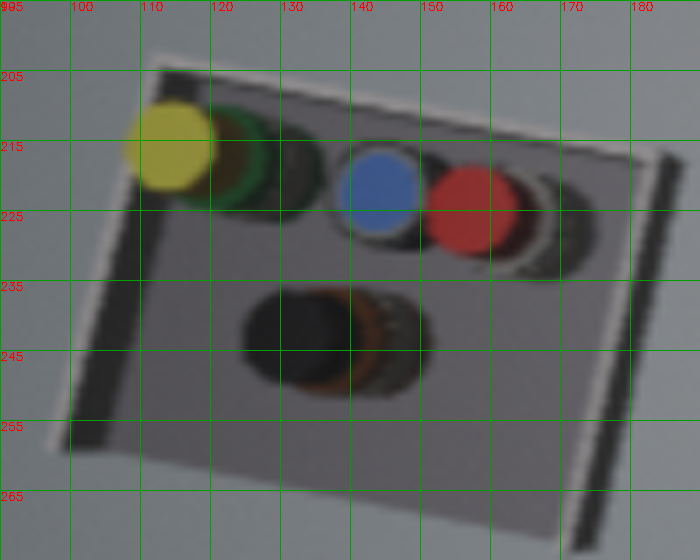

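View pics/scc.png

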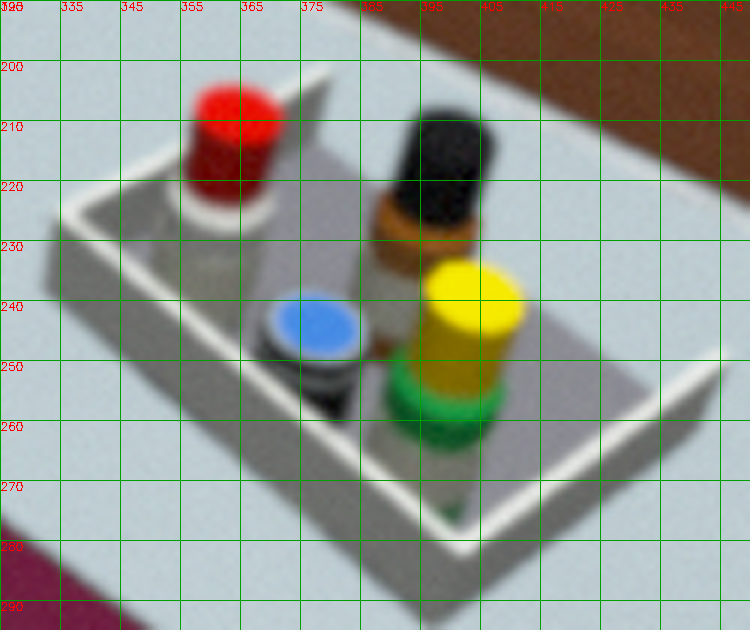

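View pics/wrist0.png

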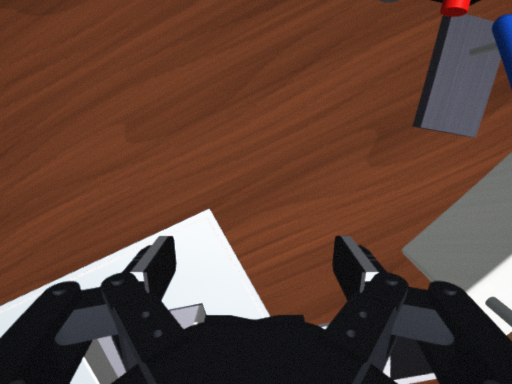

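Top crop: cap tops red (157.3,225), yellow (114.3,216), black (131.2,243.2), lens disc (144.3,222.4). Scene crop: red (364.8,209.2), yellow (404.2,239.5), black (399.7,212.2), lens (378,244.5). The wrist view doesn't show the caddy contents yet.

```bash
cat > m.py <<'E'
from h import *
import pickle
D=pickle.load(open('c0.pkl','rb'));T,S=D['top'],D['scene']
s7=lambda x,y:((x+.5)/7-.5+90,(y+.5)/7-.5+195)
s6=lambda x,y:((x+.5)/6-.5+325,(y+.5)/6-.5+190)
P={'red':((471,210),(239,115),.113),'yel':((170,147),(475,297),.113),'blk':((288,338),(448,133),.113),'lens':((380,192),(318,327),.047),
'BL':((155,60),(462,552),.045),'BR':((668,155),(62,212),.045),'FL':((57,448),(725,350),.045)}
for k,(a,b,z) in P.items():
    a=s7(*a);b=s6(*b);X=tri([(T,a),(S,b)])
    print(k,X.round(4),'top@z',atz(T,[a],z)[0].round(4),'sc@z',atz(S,[b],z)[0].round(4))
def seg(c,lo,hi):
    h=cv2.cvtColor(c['image'],cv2.COLOR_RGB2HSV);m=cv2.inRange(h,lo,hi)
    n,l,st,ce=cv2.connectedComponentsWithStats(m);i=1+np.argmax(st[1:,4]);return ce[i],st[i],(l==i)
for n,c in(('top',T),('scene',S)):
    ce,st,m=seg(c,(5,170,120),(14,255,255)); print(n,'dish',ce,st,atz(c,[ce],.008).round(4))
    ce,st,m=seg(c,(105,170,50),(125,255,255)) if n=='top' else seg(c,(105,190,100),(116,255,255))
    r=cv2.boxPoints(cv2.minAreaRect(cv2.findContours(m.astype('uint8'),0,1)[0][0]));print('mat',ce,st[4],atz(c,[ce],.003).round(4)); print(atz(c,r,.003).round(3))
for nm,uv in dict(ph1=(140,157),ph2=(191,182),cl=(247,151),sd1=(308,158),sd2=(375,163)).items(): print(nm,atz(T,[uv],.015).round(3))
E
python3 m.py
```

```text
red [0.5445 0.2475 0.1106] top@z [0.5441 0.2471 0.113 ] sc@z [0.5474 0.2484 0.113 ]
yel [0.5704 0.3602 0.1109] top@z [0.5698 0.36   0.113 ] sc@z [0.5732 0.3604 0.113 ]
blk [0.4992 0.3123 0.1117] top@z [0.4986 0.3129 0.113 ] sc@z [0.5017 0.312  0.113 ]
lens [0.5579 0.3036 0.0458] top@z [0.5578 0.3033 0.047 ] sc@z [0.5591 0.3039 0.047 ]
BL [0.6138 0.3968 0.0422] top@z [0.6129 0.3966 0.045 ] sc@z [0.6169 0.3967 0.045 ]
BR [0.5698 0.1916 0.0414] top@z [0.5703 0.1895 0.045 ] sc@z [0.5722 0.1946 0.045 ]
FL [0.4602 0.4272 0.0449] top@z [0.4604 0.4269 0.045 ] sc@z [0.46   0.4275 0.045 ]
top dish [358.5 253. ] [357 253   4   1   4] [[ 0.4615 -0.2951  0.008 ]]Traceback (most recent call last):
  File "m.py", line 16, in <module>
    ce,st,m=seg(c,(105,170,50),(125,255,255)) if n=='top' else seg(c,(105,190,100),(116,255,255))
            ~~~^^^^^^^^^^^^^^^^^^^^^^^^^^^^^^
  File "m.py", line 13, in seg
    n,l,st,ce=cv2.connectedComponentsWithStats(m);i=1+np.argmax(st[1:,4]);return ce[i],st[i],(l==i)
                                                      ~~~~~~~~~^^^^^^^^^^
    return _wrapfunc(a, 'argmax', axis=axis, out=out, **kwds)
    return bound(*args, **kwds)
ValueError: attempt to get argmax of an empty sequence
```

```bash
python3 - <<'E'
s=open('m.py').read().split("for n,c in(")[0]
open('m2.py','w').write(s+'''
print(T['image'][242,359],T['image'][221,260],S['image'][150,222],S['image'][200,273])
for n,c,pd,pm in(('top',T,(359,242),(260,221)),('scene',S,(222,150),(273,200))):
    for nm,p,z in(('dish',pd,.009),('mat',pm,.003)):
        im=cv2.cvtColor(c['image'],cv2.COLOR_RGB2HSV); h0=int(im[p[1],p[0],0])
        m=cv2.inRange(im,(max(h0-7,0),110,25),(h0+7,255,255)); n_,l,st,ce=cv2.connectedComponentsWithStats(m); i=l[p[1],p[0]]
        r=cv2.boxPoints(cv2.minAreaRect(np.argwhere(l==i)[:,::-1].astype(np.float32)))
        print(n,nm,ce[i].round(1),st[i],atz(c,[ce[i]],z).round(4), atz(c,r,z).round(3).tolist() if nm=='mat' and n=='top' else '')
for nm,uv in dict(ph1=(140,157),ph2=(191,182),cl=(247,151),sd1=(308,158),sd2=(375,163)).items(): print(nm,atz(T,[uv],.015).round(3))
''')
E
python3 m2.py | tail -10
```

```text
[141  85  50] [30 44 76] [247 128   0] [ 33  88 164]
top dish [359.2 242. ] [347 230  25  25 492] [[ 0.4921 -0.299   0.009 ]] 
top mat [258.9 221.2] [ 218  181   81   81 4554] [[ 0.5575 -0.0157  0.003 ]] [[0.49, 0.103, 0.003], [0.681, 0.055, 0.003], [0.628, -0.138, 0.003], [0.44, -0.085, 0.003]]
scene dish [222.5 149.4] [212 144  22  12 212] [[ 0.4964 -0.2978  0.009 ]] 
scene mat [272.7 200.2] [ 226  171   96   62 3244] [[ 0.5694 -0.009   0.003 ]] 
ph1 [[0.754 0.333 0.015]]
ph2 [[0.675 0.18  0.015]]
cl [[0.765 0.015 0.015]]
sd1 [[ 0.739 -0.164  0.015]]
sd2 [[ 0.72  -0.359  0.015]]
```

Call:
send_rows(
  moves="0 0 -0.03 0 0 0 1;0 0 -0.055 0 0 0 1;0 0 -0.0714 0 0 0 1;0 0 -0.0714 0 0 0 1",
  newtons=40,
)

```text
time: 0.65
eef_pos: [0.2927, 0.608, 0.2448]
tcp_rot: [0.001, 1.0, -0.0, -0.0]
contact_force: [-0.1, 0.8, -0.3]
opening: 0.998
finger_force: 0.0
```

Call:
send_rows(
  moves="0 0 0 -0.1 -0.15 0 1;0 0 0 -0.25 -0.35 0 1;0 0 0 -0.4 -0.58 0 1;0 0 0 -0.53 -0.75 0 1;0 0 0 -0.53 -0.75 0 1",
)

```text
time: 1.27
eef_pos: [0.4004, 0.4561, 0.2453]
tcp_rot: [0.003, 1.0, -0.0, 0.0]
contact_force: [0.1, -0.4, -0.1]
opening: 0.999
finger_force: 0.0
```

Call:
send_rows(
  moves="0 0 0 -0.1 -0.15 0 1;0 0 0 -0.25 -0.35 0 1;0 0 0 -0.4 -0.58 0 1;0 0 0 -0.5 -0.72 0 1;0 0 0 -0.5 -0.725 0 1;0 0 0 -0.5 -0.725 0 1",
)

```text
time: 2.02
eef_pos: [0.4982, 0.3141, 0.2452]
tcp_rot: [0.0, 1.0, 0.0, -0.0]
contact_force: [-0.1, 0.6, -0.8]
opening: 1.001
finger_force: 0.0
```

```bash
python3 - <<'E'
from h import *
c=cam('wrist'); im=cv2.cvtColor(c['image'],cv2.COLOR_RGB2BGR)
t=np.linspace(0,2*np.pi,40)
for (x,y,z,r) in((.545,.2475,.113,.017),(.571,.360,.113,.017),(.4995,.3125,.113,.017),(.558,.3035,.047,.021)):
    p=proj(c,np.c_[x+r*np.cos(t),y+r*np.sin(t),0*t+z]); cv2.polylines(im,[p.astype(int)],True,(255,0,255),1)
cv2.imwrite('pics/w1.png',cv2.resize(im,(800,600))); s=ctrl.get_state(); print(s['eef_pos'],s['qpos'].round(2),np.round(c['extrinsics'],3))
E
```

```text
[0.49796895 0.31432931 0.24518957] [ 0.39  0.1   1.79  0.    1.25 -1.18] [[ 0.001 -0.961 -0.278  0.427]
 [ 1.     0.001 -0.     0.315]
 [ 0.001 -0.278  0.961  0.374]
 [ 0.     0.     0.     1.   ]]
```

View pics/w1.png

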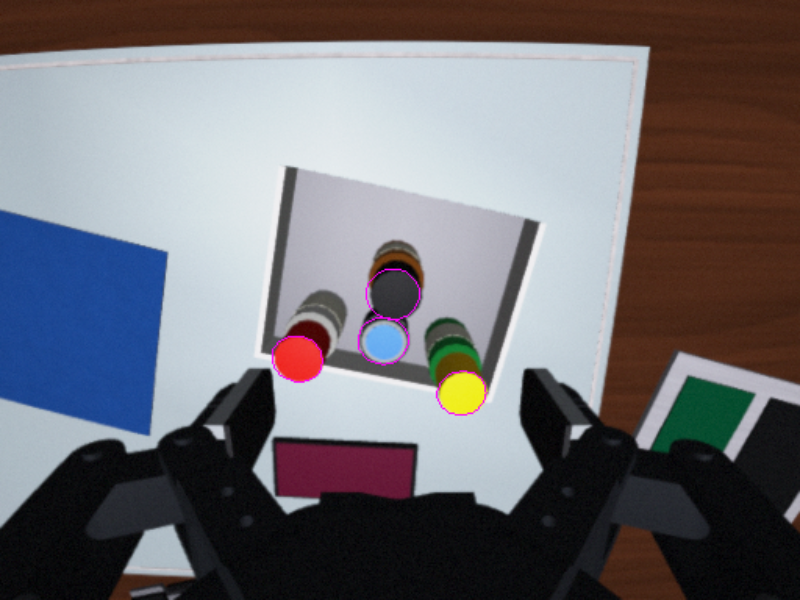

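The overlay (magenta) lands on all three caps and the lens, so the measurement holds. I'll grasp amber first.

Call:
send_rows(
  moves="0 0 0 0 0 0.15 1;0 0 0 0 -0.005 0.3 1;0 0 0 0 -0.005 0.45 1;0 0 0 0 -0.005 0.6 1;0 0 0 0 -0.005 0.7 1;0 0 0 0 -0.005 0.765 1;0 0 0 0 -0.005 0.765 1;0 0 0 0 -0.005 0.765 -1;0 0 0 0 -0.005 0.765 -1;0 0 0 0 -0.005 0.765 -1;0 0 0 0 -0.005 0.765 -1;0 0 0 0 -0.005 0.765 -1",
  newtons=40,
)

```text
time: 3.58
eef_pos: [0.4994, 0.3125, 0.0933]
tcp_rot: [0.0, 1.0, 0.0, 0.001]
contact_force: [-0.2, 1.4, 3.6]
opening: 0.387
finger_force: 39.7
```

Call:
send_rows(
  moves="0 0 0 0 0 -0.08 -1;0 0 0 0 0 -0.2 -1;0 0 0 0 0 -0.35 -1;0 0 0 0 0 -0.5 -1;0 0 0 0 0 -0.65 -1;0 0 0 0 0 -0.75 -1;0 0 0 0 -0.08 -0.75 -1;0 0 0 0 -0.2 -0.75 -1;0 0 0 0 -0.35 -0.75 -1;0 0 0 0 -0.5 -0.75 -1;0 0 0 0 -0.65 -0.75 -1;0 0 0 0 -0.8 -0.75 -1",
)

```text
time: 5.08
eef_pos: [0.4974, 0.1501, 0.2401]
tcp_rot: [0.0, 1.0, -0.0, -0.002]
contact_force: [0.9, 0.0, -1.2]
opening: 0.39
finger_force: 39.9
```

Call:
send_rows(
  moves="0 0 0 0 -0.15 0 -1;0 0 0 0 -0.3 0 -1;0 0 0 0 -0.45 0 -1;0 0 0 0 -0.6 0 -1;0 0 0 -0.015 -0.72 0 -1;0 0 0 -0.015 -0.8 0 -1;0 0 0 -0.015 -0.83 0 -1;0 0 0 -0.015 -0.83 0.1 -1;0 0 0 -0.015 -0.83 0.25 -1;0 0 0 -0.015 -0.83 0.4 -1;0 0 0 -0.015 -0.83 0.53 -1;0 0 0 -0.015 -0.83 0.6 -1",
)

```text
time: 6.58
eef_pos: [0.5005, -0.0132, 0.1204]
tcp_rot: [-0.0, 1.0, 0.0, -0.002]
contact_force: [0.5, 0.1, -1.8]
opening: 0.387
finger_force: 39.9
```

Call:
send_rows(
  moves="0 0 0 0 0 0.06 -1;0 0 0 0 0 0.11 -1;0 0 0 0 0 0.14 -1;0 0 0 0 0 0.16 -1;0 0 0 0 0 0.16 -1;0 0 0 0 0 0.16 -1;0 0 0 0 0 0.16 1;0 0 0 0 0 0.16 1;0 0 0 0 0 0.16 1;0 0 0 0 0 0.16 1;0 0 0 0 0 0.16 1",
)

```text
time: 7.95
eef_pos: [0.5017, -0.0139, 0.0903]
tcp_rot: [0.0, 1.0, 0.0, -0.0]
contact_force: [0.5, 0.6, -0.3]
opening: 1.006
finger_force: 0.0
```

Call:
send_rows(
  moves="0 0 0 0 0 -0.15 1;0 0 0 0 0 -0.35 1;0 0 0 0 0 -0.55 1;0 0 0 0 0 -0.75 1;0 0 0 0 0.2 -0.75 1;0 0 0 0 0.45 -0.75 1;0 0 0 -0.1 0.7 -0.75 1;0 0 0 -0.215 0.9 -0.75 1;0 0 0 -0.215 0.9 -0.75 1",
)

```text
time: 9.07
eef_pos: [0.5453, 0.1684, 0.24]
tcp_rot: [-0.002, 1.0, 0.0, -0.0]
contact_force: [-0.3, 0.4, 0.0]
opening: 1.0
finger_force: 0.0
```

Call:
send_rows(
  moves="0 0 0 0 0.2 0 1;0 0 0 0 0.35 0 1;0 0 0 0 0.405 0 1;0 0 0 0 0.405 0.1 1;0 0 0 0 0.405 0.25 1;0 0 0 0 0.405 0.4 1;0 0 0 0 0.405 0.55 1;0 0 0 0 0.405 0.67 1;0 0 0 0 0.405 0.74 1;0 0 0 0 0.405 0.74 1",
)

```text
time: 10.32
eef_pos: [0.5437, 0.246, 0.0905]
tcp_rot: [0.001, 1.0, -0.001, -0.002]
contact_force: [0.1, -0.0, -0.4]
opening: 0.997
finger_force: 0.0
```

Call:
send_rows(
  moves="0 0 0 0 0 0 -1;0 0 0 0 0 0 -1;0 0 0 0 0 0 -1;0 0 0 0 0 0 -1;0 0 0 0 0 0 -1;0 0 0 0 0 0 -1",
)

```text
time: 11.08
eef_pos: [0.5455, 0.2473, 0.0935]
tcp_rot: [0.0, 1.0, 0.0, 0.001]
contact_force: [-0.9, -1.3, 4.4]
opening: 0.387
finger_force: 39.9
```

Call:
send_rows(
  moves="0 0 0 0 0 -0.08 -1;0 0 0 0 0 -0.2 -1;0 0 0 0 0 -0.35 -1;0 0 0 0 0 -0.5 -1;0 0 0 0 0 -0.65 -1;0 0 0 0 0 -0.75 -1;0 0 0 0 -0.08 -0.75 -1;0 0 0 0 -0.2 -0.75 -1;0 0 0 0 -0.35 -0.75 -1;0 0 0 0 -0.5 -0.75 -1;0 0 0 0 -0.65 -0.75 -1;0 0 0 0 -0.8 -0.75 -1",
)

```text
time: 12.58
eef_pos: [0.5434, 0.0852, 0.24]
tcp_rot: [0.0, 1.0, -0.0, -0.002]
contact_force: [-0.5, 0.9, -1.3]
opening: 0.386
finger_force: 39.9
```

Call:
send_rows(
  moves="0 0 0 0 -0.15 0 -1;0 0 0 -0.05 -0.3 0 -1;0 0 0 -0.085 -0.42 0 -1;0 0 0 -0.085 -0.485 0 -1;0 0 0 -0.085 -0.5025 0 -1;0 0 0 -0.085 -0.5025 0 -1;0 0 0 -0.085 -0.5025 0.1 -1;0 0 0 -0.085 -0.5025 0.25 -1;0 0 0 -0.085 -0.5025 0.4 -1;0 0 0 -0.085 -0.5025 0.53 -1;0 0 0 -0.085 -0.5025 0.6 -1;0 0 0 -0.085 -0.5025 0.6 -1",
)

```text
time: 14.08
eef_pos: [0.5606, -0.0128, 0.1206]
tcp_rot: [-0.0, 1.0, 0.0, -0.002]
contact_force: [-0.9, 0.7, -0.7]
opening: 0.387
finger_force: 39.9
```

Call:
send_rows(
  moves="0 0 0 0 0 0.06 -1;0 0 0 0 0 0.11 -1;0 0 0 0 0 0.14 -1;0 0 0 0 0 0.16 -1;0 0 0 0 0 0.16 -1;0 0 0 0 0 0.16 -1;0 0 0 0 0 0.16 1;0 0 0 0 0 0.16 1;0 0 0 0 0 0.16 1;0 0 0 0 0 0.16 1;0 0 0 0 0 0.16 1",
)

```text
time: 15.45
eef_pos: [0.5617, -0.0134, 0.0902]
tcp_rot: [0.0, 1.0, -0.0, -0.0]
contact_force: [0.6, -1.0, -1.1]
opening: 1.0
finger_force: 0.0
```

Call:
send_rows(
  moves="0 0 0 0 0 -0.15 1;0 0 0 0 0 -0.35 1;0 0 0 0 0 -0.55 1;0 0 0 0 0 -0.75 1;0 0 0 0 0.2 -0.75 1;0 0 0 0 0.45 -0.75 1;0 0 0 -0.045 0.7 -0.75 1;0 0 0 -0.045 0.95 -0.75 1;0 0 0 -0.045 0.95 -0.75 1",
)

```text
time: 16.58
eef_pos: [0.5702, 0.1795, 0.2402]
tcp_rot: [-0.002, 1.0, 0.0, -0.0]
contact_force: [0.1, -0.9, 0.1]
opening: 1.001
finger_force: 0.0
```

Call:
send_rows(
  moves="0 0 0 0 0.2 0 1;0 0 0 0 0.45 0 1;0 0 0 0 0.7 0 1;0 0 0 0 0.85 0 1;0 0 0 0 0.915 0 1;0 0 0 0 0.915 0.1 1;0 0 0 0 0.915 0.25 1;0 0 0 0 0.915 0.4 1;0 0 0 0 0.915 0.55 1;0 0 0 0 0.915 0.67 1;0 0 0 0 0.915 0.74 1;0 0 0 0 0.915 0.74 1",
)

```text
time: 18.08
eef_pos: [0.57, 0.3581, 0.0903]
tcp_rot: [0.001, 1.0, -0.001, -0.002]
contact_force: [0.9, 0.5, 0.3]
opening: 0.995
finger_force: 0.0
```

Call:
send_rows(
  moves="0 0 0 0 0 0 -1;0 0 0 0 0 0 -1;0 0 0 0 0 0 -1;0 0 0 0 0 0 -1;0 0 0 0 0 0 -1;0 0 0 0 0 0 -1",
)

```text
time: 18.82
eef_pos: [0.5715, 0.36, 0.0936]
tcp_rot: [0.0, 1.0, 0.0, 0.001]
contact_force: [-0.4, 0.2, 5.8]
opening: 0.39
finger_force: 40.2
```

Call:
send_rows(
  moves="0 0 0 0 0 -0.08 -1;0 0 0 0 0 -0.2 -1;0 0 0 0 0 -0.35 -1;0 0 0 0 0 -0.5 -1;0 0 0 0 0 -0.65 -1;0 0 0 0 0 -0.75 -1;0 0 0 0 -0.08 -0.75 -1;0 0 0 0 -0.2 -0.75 -1;0 0 0 0 -0.4 -0.75 -1;0 0 0 -0.05 -0.6 -0.75 -1;0 0 0 -0.15 -0.8 -0.75 -1;0 0 0 -0.255 -1 -0.75 -1",
)

```text
time: 20.32
eef_pos: [0.6208, 0.1565, 0.2401]
tcp_rot: [0.001, 1.0, -0.0, -0.002]
contact_force: [0.3, 0.4, -1.3]
opening: 0.39
finger_force: 40.0
```

Call:
send_rows(
  moves="0 0 0 0 -0.2 0 -1;0 0 0 0 -0.4 0 -1;0 0 0 0 -0.6 0 -1;0 0 0 0 -0.75 0 -1;0 0 0 0 -0.84 0 -1;0 0 0 0 -0.865 0 -1;0 0 0 0 -0.865 0.1 -1;0 0 0 0 -0.865 0.25 -1;0 0 0 0 -0.865 0.4 -1;0 0 0 0 -0.865 0.53 -1;0 0 0 0 -0.865 0.6 -1;0 0 0 0 -0.865 0.6 -1",
)

```text
time: 21.82
eef_pos: [0.6206, -0.0124, 0.1203]
tcp_rot: [-0.0, 1.0, 0.0, -0.002]
contact_force: [-0.6, 0.3, -0.7]
opening: 0.391
finger_force: 40.0
```

Call:
send_rows(
  moves="0 0 0 0 0 0.06 -1;0 0 0 0 0 0.11 -1;0 0 0 0 0 0.14 -1;0 0 0 0 0 0.16 -1;0 0 0 0 0 0.16 -1;0 0 0 0 0 0.16 -1;0 0 0 0 0 0.16 1;0 0 0 0 0 0.16 1;0 0 0 0 0 0.16 1;0 0 0 0 0 0.16 1;0 0 0 0 0 0.16 1",
)

```text
time: 23.2
eef_pos: [0.6217, -0.0134, 0.0902]
tcp_rot: [0.0, 1.0, -0.0, -0.0]
contact_force: [-1.2, -1.1, 0.1]
opening: 1.001
finger_force: 0.0
```

Call:
send_rows(
  moves="0 0 0 0 0 -0.15 1;0 0 0 0 0 -0.35 1;0 0 0 0 0 -0.55 1;0 0 0 0 0 -0.75 1;0 0 0 0.2 0 -0.75 1;0 0 0 0.45 0 -0.75 1;0 0 0 0.6 0 -0.75 1;0 0 0 0.6 0 -0.75 1",
)

```text
time: 24.2
eef_pos: [0.5004, -0.0132, 0.2403]
tcp_rot: [0.0, 1.0, -0.0, 0.0]
contact_force: [1.8, 0.2, -0.2]
opening: 1.0
finger_force: 0.0
```

```bash
python3 - <<'E'
from h import *
c=cam('wrist');S=cam('scene');T=cam('top')
def dish(c):
    im=cv2.cvtColor(c['image'],cv2.COLOR_RGB2HSV); m=cv2.inRange(im,(4,110,60),(22,255,255))
    n,l,st,ce=cv2.connectedComponentsWithStats(m)
    for i in range(1,n):
        X=atz(c,[ce[i]],.008)[0]
        if st[i,4]>100 and np.hypot(X[0]-.493,X[1]+.298)<.03: print(ce[i].round(1),st[i],X.round(4))
for k in(c,T,S): dish(k)
im=cv2.cvtColor(c['image'],cv2.COLOR_RGB2BGR)
im2=cv2.cvtColor(S['image'],cv2.COLOR_RGB2BGR)[130:290,190:450]
def mat(cc,im,off,k):
    q=np.array([(-.1,-.1),(.1,-.1),(.1,.1),(-.1,.1)])@np.array([[.967,-.254],[.254,.967]])+[.561,-.014]
    cv2.polylines(im,[((proj(cc,np.c_[q,[.003]*4])-off)*k).astype(int)],True,(255,0,255),1)
im=cv2.resize(im,(400,300));mat(c,im,0,300/384)
im2=cv2.resize(im2,(400,246));mat(S,im2,np.array([190,130]),400/260)
cv2.imwrite('pics/w2.png',np.vstack([im,im2])); print(ctrl.get_state()['eef_pos'])
E
```

```text
[ 49.7 163.1] [  24  139   52   50 2052] [ 0.4921 -0.2988  0.008 ]
[359.2 242. ] [347 230  25  25 492] [ 0.4922 -0.2993  0.008 ]
[222.5 149.4] [212 144  22  12 212] [ 0.4954 -0.299   0.008 ]
[ 0.50268731 -0.0135652   0.2407986 ]
```

View pics/w2.png

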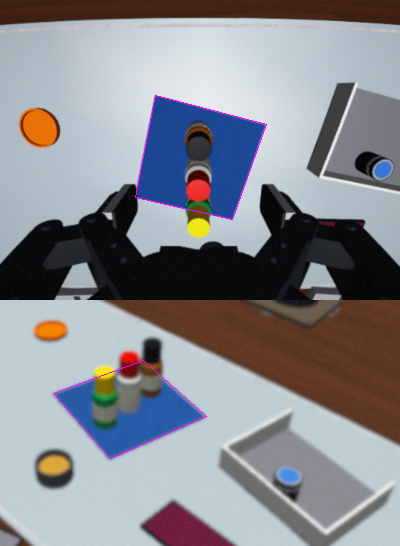

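All three bottles stand upright on the mat inside its outline; the dish fits at (0.4925,-0.299). Now the lens.

Call:
send_rows(
  moves="0 0 0 0 0.15 0 1;0 0 0 -0.05 0.4 0 1;0 0 0 -0.1 0.65 0 1;0 0 0 -0.2 0.9 0 1;0 0 0 -0.28 1 0 1;0 0 0 -0.28 1 0 1",
)

```text
time: 25.1
eef_pos: [0.5591, 0.1882, 0.2398]
tcp_rot: [-0.001, 1.0, -0.0, -0.0]
contact_force: [-0.3, 0.3, 0.1]
opening: 1.005
finger_force: 0.0
```

Call:
send_rows(
  moves="0 0 0 0 0.2 0 1;0 0 0 0 0.4 0 1;0 0 0 0 0.55 0 1;0 0 0 0 0.585 0 1;0 0 0 0 0.585 0.15 1;0 0 0 0 0.585 0.35 1;0 0 0 0 0.585 0.55 1;0 0 0 0 0.585 0.7 1;0 0 0 0 0.585 0.8 1;0 0 0 0 0.585 0.8 1",
)

```text
time: 26.35
eef_pos: [0.557, 0.3024, 0.0786]
tcp_rot: [0.001, 1.0, -0.001, -0.002]
contact_force: [-0.4, 0.4, -0.1]
opening: 1.003
finger_force: 0.0
```

Call:
send_rows(
  moves="0 0 0 0 0 0.1 1;0 0 0 0 0 0.2 1;0 0 0 0 0 0.245 1;0 0 0 0 0 0.245 1;0 0 0 0 0 0.245 -1;0 0 0 0 0 0.245 -1;0 0 0 0 0 0.245 -1;0 0 0 0 0 0.245 -1;0 0 0 0 0 0.245 -1;0 0 0 0 0 0.245 -1",
)

```text
time: 27.6
eef_pos: [0.5585, 0.3039, 0.0324]
tcp_rot: [0.0, 1.0, 0.0, 0.001]
contact_force: [0.2, 0.4, 5.1]
opening: 0.482
finger_force: 41.0
```

Call:
send_rows(
  moves="0 0 0 0 0 -0.08 -1;0 0 0 0 0 -0.2 -1;0 0 0 0 0 -0.4 -1;0 0 0 0 0 -0.6 -1;0 0 0 0 0 -0.75 -1;0 0 0 0 0 -0.8 -1;0 0 0 0 -0.1 -0.8 -1;0 0 0 0 -0.25 -0.8 -1;0 0 0 0 -0.45 -0.8 -1;0 0 0 0 -0.65 -0.8 -1;0 0 0 0 -0.85 -0.8 -1;0 0 0 0 -1 -0.8 -1",
)

```text
time: 29.1
eef_pos: [0.5558, 0.1008, 0.1885]
tcp_rot: [0.001, 1.0, -0.0, -0.003]
contact_force: [0.3, -0.9, -1.7]
opening: 0.476
finger_force: 40.8
```

Call:
send_rows(
  moves="0 0 0 0 -0.2 0 -1;0 0 0 0.1 -0.4 0 -1;0 0 0 0.2 -0.6 0 -1;0 0 0 0.3275 -0.8 0 -1;0 0 0 0.3275 -1 0 -1",
)

```text
time: 29.72
eef_pos: [0.4885, -0.0975, 0.1883]
tcp_rot: [0.001, 1.0, 0.001, -0.003]
contact_force: [0.8, -0.4, -1.5]
opening: 0.477
finger_force: 40.8
```

Call:
send_rows(
  moves="0 0 0 0 -0.2 0 -1;0 0 0 0 -0.4 0 -1;0 0 0 0 -0.6 0 -1;0 0 0 0 -0.8 0 -1;0 0 0 0 -0.95 0 -1;0 0 0 0 -1 0 -1;0 0 0 0 -1 0 -1",
)

```text
time: 30.6
eef_pos: [0.491, -0.2962, 0.1898]
tcp_rot: [0.001, 1.0, 0.001, -0.001]
contact_force: [0.3, 0.5, -1.8]
opening: 0.478
finger_force: 40.8
```

```bash
python3 -c "
from h import *
s=ctrl.get_state();print(s['eef_pos'],s['opening'],s['finger_force'],s['qpos'].round(2))"
```

```text
[ 0.49102754 -0.29616565  0.18975226] 0.47786326551708147 40.789586305618286 [-0.72  0.12  1.88  0.    1.15 -2.29]
```

Call:
send_rows(
  moves="0 0 0 0 -0.0125 0.1 -1;0 0 0 0 -0.0125 0.25 -1;0 0 0 0 -0.0125 0.4 -1;0 0 0 0 -0.0125 0.55 -1;0 0 0 0 -0.0125 0.66 -1;0 0 0 0 -0.0125 0.73 -1;0 0 0 0 -0.0125 0.77 -1;0 0 0 0 -0.0125 0.79 -1;0 0 0 0 -0.0125 0.8 -1;0 0 0 0 -0.0125 0.8 -1;0 0 0 0 -0.0125 0.8 -1",
)

```text
time: 31.98
eef_pos: [0.4927, -0.2992, 0.0324]
tcp_rot: [0.0, 1.0, -0.0, 0.001]
contact_force: [-1.7, 1.8, 2.8]
opening: 0.477
finger_force: 41.1
```

Call:
send_rows(
  moves="0 0 0 0 0 0 1;0 0 0 0 0 0 1;0 0 0 0 0 0 1;0 0 0 0 0 0 1;0 0 0 0 0 0 1;0 0 0 0 0 -0.1 1;0 0 0 0 0 -0.3 1;0 0 0 0 0 -0.55 1;0 0 0 0 0 -0.8 1;0 0 0 0 0 -1 1;0 0 0 0 0 -1 1;0 0 0 0 0 -1 1",
)

```text
time: 33.48
eef_pos: [0.4919, -0.2986, 0.2316]
tcp_rot: [0.0, 1.0, -0.0, 0.0]
contact_force: [0.6, 0.6, -0.3]
opening: 0.999
finger_force: 0.0
```

```bash
python3 - <<'E'
from h import *
c=cam('wrist','w3.png');S=cam('scene')
im=cv2.cvtColor(c['image'],cv2.COLOR_RGB2BGR);t=np.linspace(0,6.283,60)
for x,y,z,r,k in((.4925,-.299,.047,.021,(255,0,255)),(.4925,-.299,.011,.036,(0,255,0))):
    cv2.polylines(im,[proj(c,np.c_[x+r*np.cos(t),y+r*np.sin(t),0*t+z]).astype(int)],True,k,1)
im2=cv2.resize(cv2.cvtColor(S['image'],cv2.COLOR_RGB2BGR)[100:250,180:380],(512,384))
cv2.imwrite('pics/w3.png',cv2.resize(np.hstack([im,im2]),(800,300))); print(ctrl.get_state()['eef_pos'])
for b in('yel',(22,150,90),(32,255,255)),('red',(0,170,90),(4,255,255)):
    h=cv2.cvtColor(c['image'],cv2.COLOR_RGB2HSV)
E
```

```text
[ 0.4914144  -0.29819779  0.22975008]
```

View pics/w3.png

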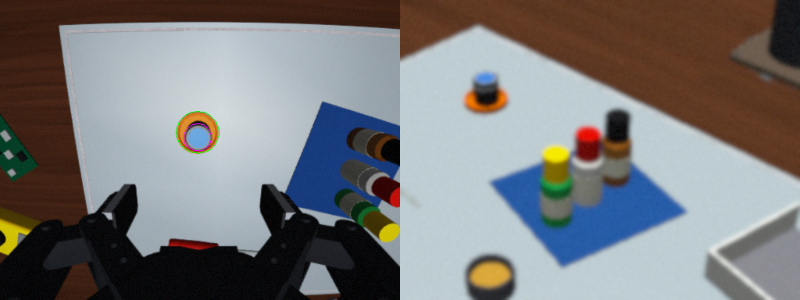

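The lens sits centred in the dish, upright, and the bottles are still on the mat. Returning green (yellow cap) first.

Call:
send_rows(
  moves="0 0 0 -0.1 0.15 -0.045 1;0 0 0 -0.2 0.35 -0.045 1;0 0 0 -0.35 0.6 -0.045 1;0 0 0 -0.5 0.85 -0.045 1;0 0 0 -0.6475 1 -0.045 1;0 0 0 -0.6475 1 -0.045 1",
)

```text
time: 34.33
eef_pos: [0.6221, -0.0964, 0.2381]
tcp_rot: [-0.002, 1.0, 0.001, -0.002]
contact_force: [-0.3, -0.6, -0.8]
opening: 1.0
finger_force: 0.0
```

Call:
send_rows(
  moves="0 0 0 0 0.2 0 1;0 0 0 0 0.35 0 1;0 0 0 0 0.4275 0 1;0 0 0 0 0.4275 0 1;0 0 0 0 0.4275 0.1 1;0 0 0 0 0.4275 0.25 1;0 0 0 0 0.4275 0.4 1;0 0 0 0 0.4275 0.55 1;0 0 0 0 0.4275 0.68 1;0 0 0 0 0.4275 0.745 1;0 0 0 0 0.4275 0.745 1",
)

```text
time: 35.7
eef_pos: [0.6207, -0.0139, 0.0895]
tcp_rot: [0.001, 1.0, 0.0, -0.002]
contact_force: [0.2, 0.0, -0.5]
opening: 0.998
finger_force: 0.0
```

Call:
send_rows(
  moves="0 0 0 0 0 0 1;0 0 0 0 0 0 -1;0 0 0 0 0 0 -1;0 0 0 0 0 0 -1;0 0 0 0 0 0 -1;0 0 0 0 0 0 -1;0 0 0 0 0 0 -1",
)

```text
time: 36.58
eef_pos: [0.6222, -0.0135, 0.092]
tcp_rot: [0.0, 1.0, -0.0, 0.001]
contact_force: [-0.4, -0.7, 4.8]
opening: 0.387
finger_force: 40.0
```

Call:
send_rows(
  moves="0 0 0 0 0 -0.08 -1;0 0 0 0 0 -0.2 -1;0 0 0 0 0 -0.35 -1;0 0 0 0 0 -0.5 -1;0 0 0 0 0 -0.65 -1;0 0 0 0 0 -0.75 -1;0 0 0 0 0.08 -0.75 -1;0 0 0 0 0.2 -0.75 -1;0 0 0 0 0.4 -0.75 -1;0 0 0 0.05 0.6 -0.75 -1;0 0 0 0.15 0.8 -0.75 -1;0 0 0 0.2535 1 -0.75 -1",
)

```text
time: 38.08
eef_pos: [0.569, 0.1887, 0.2389]
tcp_rot: [-0.0, 1.0, -0.0, -0.002]
contact_force: [-0.0, -0.4, -0.7]
opening: 0.388
finger_force: 39.9
```

Call:
send_rows(
  moves="0 0 0 0 0.2 0 -1;0 0 0 0 0.4 0 -1;0 0 0 0 0.6 0 -1;0 0 0 0 0.75 0 -1;0 0 0 0 0.84 0 -1;0 0 0 0 0.8675 0 -1;0 0 0 0 0.8675 0.1 -1;0 0 0 0 0.8675 0.25 -1;0 0 0 0 0.8675 0.4 -1;0 0 0 0 0.8675 0.53 -1;0 0 0 0 0.8675 0.6 -1;0 0 0 0 0.8675 0.6 -1",
)

```text
time: 39.58
eef_pos: [0.5703, 0.3589, 0.1193]
tcp_rot: [0.001, 1.0, -0.001, -0.002]
contact_force: [-0.2, 0.2, -2.1]
opening: 0.389
finger_force: 40.0
```

Call:
send_rows(
  moves="0 0 0 0 0 0.05 -1;0 0 0 0 0 0.1 -1;0 0 0 0 0 0.13 -1;0 0 0 0 0 0.14 -1;0 0 0 0 0 0.14 -1;0 0 0 0 0 0.14 -1;0 0 0 0 0 0.14 1;0 0 0 0 0 0.14 1;0 0 0 0 0 0.14 1;0 0 0 0 0 0.14 1;0 0 0 0 0 0.14 1",
)

```text
time: 40.95
eef_pos: [0.5711, 0.3601, 0.0933]
tcp_rot: [0.0, 1.0, 0.0, -0.0]
contact_force: [1.0, 0.0, 1.1]
opening: 1.0
finger_force: 0.0
```

Call:
send_rows(
  moves="0 0 0 0 0 -0.15 1;0 0 0 0 0 -0.35 1;0 0 0 0 0 -0.55 1;0 0 0 0 0 -0.75 1;0 0 0 0 -0.2 -0.75 1;0 0 0 0 -0.45 -0.75 1;0 0 0 0.045 -0.7 -0.75 1;0 0 0 0.045 -0.95 -0.75 1;0 0 0 0.045 -0.95 -0.75 1",
)

```text
time: 42.08
eef_pos: [0.5622, 0.1673, 0.2435]
tcp_rot: [0.002, 1.0, -0.0, 0.0]
contact_force: [-0.1, 0.4, -0.4]
opening: 0.998
finger_force: 0.0
```

Call:
send_rows(
  moves="0 0 0 0 -0.2 0 1;0 0 0 0 -0.45 0 1;0 0 0 0 -0.7 0 1;0 0 0 0 -0.85 0 1;0 0 0 0 -0.9175 0 1;0 0 0 0 -0.9175 0.1 1;0 0 0 0 -0.9175 0.25 1;0 0 0 0 -0.9175 0.4 1;0 0 0 0 -0.9175 0.55 1;0 0 0 0 -0.9175 0.69 1;0 0 0 0 -0.9175 0.76 1;0 0 0 0 -0.9175 0.76 1",
)

```text
time: 43.58
eef_pos: [0.561, -0.0123, 0.0896]
tcp_rot: [-0.0, 1.0, 0.0, -0.002]
contact_force: [-0.2, 0.1, -0.3]
opening: 0.999
finger_force: 0.0
```

Call:
send_rows(
  moves="0 0 0 0 0 0 1;0 0 0 0 0 0 -1;0 0 0 0 0 0 -1;0 0 0 0 0 0 -1;0 0 0 0 0 0 -1;0 0 0 0 0 0 -1;0 0 0 0 0 0 -1",
)

```text
time: 44.45
eef_pos: [0.5626, -0.0136, 0.092]
tcp_rot: [0.0, 1.0, -0.0, 0.001]
contact_force: [-0.6, -0.8, 5.1]
opening: 0.381
finger_force: 39.9
```

Call:
send_rows(
  moves="0 0 0 0 0 -0.08 -1;0 0 0 0 0 -0.2 -1;0 0 0 0 0 -0.35 -1;0 0 0 0 0 -0.5 -1;0 0 0 0 0 -0.65 -1;0 0 0 0 0 -0.75 -1;0 0 0 0 0.08 -0.75 -1;0 0 0 0 0.2 -0.75 -1;0 0 0 0 0.35 -0.75 -1;0 0 0 0 0.5 -0.75 -1;0 0 0 0 0.65 -0.75 -1;0 0 0 0 0.8 -0.75 -1",
)

```text
time: 45.95
eef_pos: [0.5606, 0.1485, 0.239]
tcp_rot: [-0.0, 1.0, 0.0, -0.002]
contact_force: [0.5, -0.6, -0.8]
opening: 0.382
finger_force: 39.9
```

Call:
send_rows(
  moves="0 0 0 0 0.15 0 -1;0 0 0 0.05 0.3 0 -1;0 0 0 0.0855 0.42 0 -1;0 0 0 0.0855 0.485 0 -1;0 0 0 0.0855 0.505 0 -1;0 0 0 0.0855 0.505 0 -1;0 0 0 0.0855 0.505 0.1 -1;0 0 0 0.0855 0.505 0.25 -1;0 0 0 0.0855 0.505 0.4 -1;0 0 0 0.0855 0.505 0.53 -1;0 0 0 0.0855 0.505 0.6 -1;0 0 0 0.0855 0.505 0.6 -1",
)

```text
time: 47.45
eef_pos: [0.5441, 0.2469, 0.1195]
tcp_rot: [0.0, 1.0, -0.0, -0.002]
contact_force: [0.7, -0.1, -0.8]
opening: 0.383
finger_force: 39.9
```

Call:
send_rows(
  moves="0 0 0 0 0 0.05 -1;0 0 0 0 0 0.1 -1;0 0 0 0 0 0.13 -1;0 0 0 0 0 0.14 -1;0 0 0 0 0 0.14 -1;0 0 0 0 0 0.14 -1;0 0 0 0 0 0.14 1;0 0 0 0 0 0.14 1;0 0 0 0 0 0.14 1;0 0 0 0 0 0.14 1;0 0 0 0 0 0.14 1",
)

```text
time: 48.82
eef_pos: [0.5449, 0.2476, 0.0933]
tcp_rot: [0.0, 1.0, 0.0, -0.0]
contact_force: [-0.2, -0.1, 0.2]
opening: 1.001
finger_force: 0.0
```

Call:
send_rows(
  moves="0 0 0 0 0 -0.15 1;0 0 0 0 0 -0.35 1;0 0 0 0 0 -0.55 1;0 0 0 0 0 -0.75 1;0 0 0 0 -0.2 -0.75 1;0 0 0 0 -0.45 -0.75 1;0 0 0 0.1 -0.7 -0.75 1;0 0 0 0.215 -0.9 -0.75 1;0 0 0 0.215 -0.9 -0.75 1",
)

```text
time: 49.95
eef_pos: [0.5009, 0.0657, 0.2432]
tcp_rot: [0.002, 1.0, -0.0, -0.0]
contact_force: [-0.6, -0.1, 0.8]
opening: 1.001
finger_force: 0.0
```

Call:
send_rows(
  moves="0 0 0 0 -0.2 0 1;0 0 0 0 -0.35 0 1;0 0 0 0 -0.405 0 1;0 0 0 0 -0.405 0.1 1;0 0 0 0 -0.405 0.25 1;0 0 0 0 -0.405 0.4 1;0 0 0 0 -0.405 0.55 1;0 0 0 0 -0.405 0.69 1;0 0 0 0 -0.405 0.76 1;0 0 0 0 -0.405 0.76 1;0 0 0 0 -0.405 0.76 1",
)

```text
time: 51.32
eef_pos: [0.503, -0.0133, 0.0925]
tcp_rot: [-0.0, 1.0, -0.0, 0.001]
contact_force: [0.3, -0.9, 0.7]
opening: 1.002
finger_force: 0.0
```

Call:
send_rows(
  moves="0 0 0 0 0 0 -1;0 0 0 0 0 0 -1;0 0 0 0 0 0 -1;0 0 0 0 0 0 -1;0 0 0 0 0 0 -1;0 0 0 0 0 0 -1",
)

```text
time: 52.08
eef_pos: [0.5024, -0.0135, 0.0919]
tcp_rot: [0.0, 1.0, -0.0, 0.001]
contact_force: [-0.2, -0.1, 4.9]
opening: 0.387
finger_force: 39.8
```

Call:
send_rows(
  moves="0 0 0 0 0 -0.08 -1;0 0 0 0 0 -0.2 -1;0 0 0 0 0 -0.35 -1;0 0 0 0 0 -0.5 -1;0 0 0 0 0 -0.65 -1;0 0 0 0 0 -0.75 -1;0 0 0 0 0.08 -0.75 -1;0 0 0 0 0.2 -0.75 -1;0 0 0 0 0.35 -0.75 -1;0 0 0 0 0.5 -0.75 -1;0 0 0 0 0.65 -0.75 -1;0 0 0 0 0.8 -0.75 -1",
)

```text
time: 53.58
eef_pos: [0.5005, 0.1484, 0.2394]
tcp_rot: [-0.0, 1.0, 0.0, -0.002]
contact_force: [-0.5, -0.7, -1.8]
opening: 0.381
finger_force: 39.9
```

Call:
send_rows(
  moves="0 0 0 0 0.15 0 -1;0 0 0 0 0.3 0 -1;0 0 0 0 0.45 0 -1;0 0 0 0 0.6 0 -1;0 0 0 0.015 0.72 0 -1;0 0 0 0.015 0.8 0 -1;0 0 0 0.015 0.83 0 -1;0 0 0 0.015 0.83 0.1 -1;0 0 0 0.015 0.83 0.25 -1;0 0 0 0.015 0.83 0.4 -1;0 0 0 0.015 0.83 0.53 -1;0 0 0 0.015 0.83 0.6 -1",
)

```text
time: 55.08
eef_pos: [0.4976, 0.3111, 0.1181]
tcp_rot: [0.001, 1.0, -0.001, -0.002]
contact_force: [-0.2, -0.2, -1.4]
opening: 0.383
finger_force: 39.9
```

Call:
send_rows(
  moves="0 0 0 0 0 0.05 -1;0 0 0 0 0 0.1 -1;0 0 0 0 0 0.13 -1;0 0 0 0 0 0.14 -1;0 0 0 0 0 0.14 -1;0 0 0 0 0 0.14 -1;0 0 0 0 0 0.14 1;0 0 0 0 0 0.14 1;0 0 0 0 0 0.14 1;0 0 0 0 0 0.14 1;0 0 0 0 0 0.14 1",
)

```text
time: 56.45
eef_pos: [0.499, 0.3126, 0.0933]
tcp_rot: [0.0, 1.0, -0.0, -0.0]
contact_force: [-0.1, -0.8, 0.2]
opening: 1.0
finger_force: 0.0
```

Call:
send_rows(
  moves="0 0 0 0 0 -0.15 1;0 0 0 0 0 -0.35 1;0 0 0 0 0 -0.55 1;0 0 0 0 0 -0.75 1;0 0 0 0 0 -0.78 1;0 0 0 0 0 -0.78 1;0 0 0 0 0 -0.78 1",
)

```text
time: 57.32
eef_pos: [0.498, 0.3122, 0.2468]
tcp_rot: [0.0, 1.0, -0.001, -0.002]
contact_force: [-1.3, 0.2, 0.1]
opening: 1.004
finger_force: 0.0
```

```bash
python3 - <<'E'
from h import *
c=cam('wrist'); im=cv2.cvtColor(c['image'],cv2.COLOR_RGB2BGR); t=np.linspace(0,6.283,40)
for (x,y,z,r) in((.545,.2475,.113,.017),(.571,.360,.113,.017),(.4995,.3125,.113,.017)):
    cv2.polylines(im,[proj(c,np.c_[x+r*np.cos(t),y+r*np.sin(t),0*t+z]).astype(int)],True,(255,0,255),1)
S=cv2.cvtColor(cam('scene')['image'],cv2.COLOR_RGB2BGR)
cv2.imwrite('pics/w4.png',cv2.resize(np.hstack([im,S]),(800,300))); print(ctrl.get_state()['eef_pos'])
E
```

```text
[0.49817513 0.31226709 0.24711283]
```

View pics/w4.png

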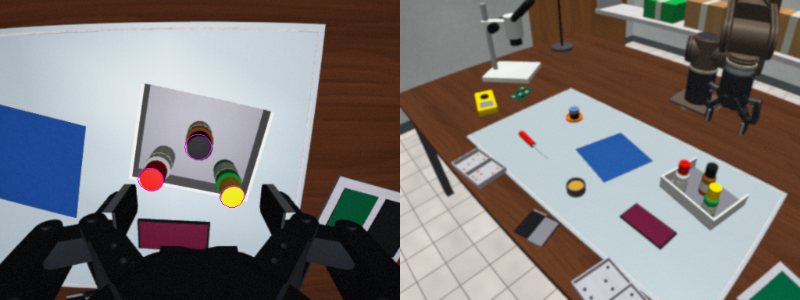

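All three bottles are upright on their starting spots (the caps fill the magenta circles), the lens is in the dish and the bystanders haven't moved.

```bash
python3 -c "
from plant import ctrl
print(ctrl.sign_off())"
```

```text
the job is handed in; nothing more can be done
None
```

The job is handed in (about 57 s of the 144 s used): the lens stands upright in the dish and all three bottles are back on their starting spots in the caddy, as the final camera check showed; the sign-off gave no verdict.

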